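Show the carousel reindeer to the inspection camera

TASK

Lift the antlered reindeer on its brass pole out of the carousel model and hold it in the air for the inspection camera: the middle of its body 15 cm straight in front of the lens, pole leaning so that the reindeer is square to the tilted camera, seen broadside (either flank) and right way up in the picture. Do not bump the camera or its stand and leave the horses and the little chalet as they are; finish while still holding the reindeer there, steady, with nothing but the gripper carrying it.

Things in the scene. Friction and masses are not known exactly. Their poses are not given: they have to be found in the camera images.
- reindeer: carved wooden reindeer with branching antlers on an upright round brass pole, 10 mm thick, 155 mm long. Origin at the pole's foot, z up the pole, x to its nose, y to its left. The pole's lowest 14 mm stand loosely in a carousel socket, a 26 mm flange resting on the socket's rim; it lifts straight out and can swivel. 0.08 to 0.17 kg
- reindeer_middle (a point): middle of the reindeer's body, on the pole's axis, 62 mm above its foot and 93 mm below its top; axes as the reindeer's. The body is 34 mm wide (46 to 79 mm above the foot) and reaches, head and tail included, 75 mm ahead of the pole and 55 mm behind it
- reindeer_pole_top (a point): top end of the reindeer's pole, on its axis; axes as the reindeer's. The topmost 75 mm of the pole stand free above the back, the best place to grip; the topmost 30 mm rise above the antlers, which reach 124 mm above the foot, 26 to 53 mm ahead of the pole and 27 mm to either side
- lens (a point): centre of the inspection camera's lens front: grey box, black barrel 34 mm wide, white ring light 62 mm wide. It looks along this frame's -x, roughly towards the robot, 20 to 40 degrees below level; y is level, z is up in the picture (leaning to the robot). Wanted place of the reindeer's middle: 150 mm out along -x. 0.24 to 0.32 m above the bench; place, height, heading and tilt vary
- camera_stand: the camera's stand: black square foot 120 mm wide, 15 mm high, upright square column 22 mm thick and 0.40 m high, with a carriage that carries the camera, the lens about 0.1 m in front of the column (-x). Origin on the bench about under the lens, 0.1 m in front of the column; z up. Fixed to the bench
- carousel: carousel model, canopy off: red round deck 270 mm across, 30 mm high, white hub 100 mm high at its centre, four brass sockets (26 mm across, rims 46 mm above the bench) spaced evenly 85 mm from the centre: one holds the reindeer, three the horses; all pole tops 187 mm above the bench. Origin under its centre, z up. Fixed, turned anyhow
- horse1: a carved wooden horse on a brass pole, same size as the reindeer (pole 10 mm thick and 155 mm long, foot to top; the horse about 125 mm long nose to tail, 34 mm wide) but with two small ears, a mane and a long tail and no antlers; origin at the foot of the pole, z up the pole, x to its nose. Loose in its own socket on the carousel; a bystander
- horse2: a carved wooden horse on a brass pole, same size as the reindeer (pole 10 mm thick and 155 mm long, foot to top; the horse about 125 mm long nose to tail, 34 mm wide) but with two small ears, a mane and a long tail and no antlers; origin at the foot of the pole, z up the pole, x to its nose. Loose in its own socket on the carousel; a bystander
- horse3: a carved wooden horse on a brass pole, same size as the reindeer (pole 10 mm thick and 155 mm long, foot to top; the horse about 125 mm long nose to tail, 34 mm wide) but with two small ears, a mane and a long tail and no antlers; origin at the foot of the pole, z up the pole, x to its nose. Loose in its own socket on the carousel; a bystander
- chalet: a loose model chalet, plaster walls and dark roof, about 85 x 70 x 100 mm, standing on the bench; origin under its centre, z up. A bystander
Not all that is in view belongs to the job. Leave any pink look-alike of the reindeer alone.

How it is judged:
By the outcome, as a careful person would: the job done as asked, in the order asked, and still so for the second after the job is handed in, while the arm keeps its last pose, push and grip.
It also fails if it takes over 48 s, if anything falls off the work surface, if the arm or the gripper's body presses on something with over 40 N, if the wrist force passes 120 N, or if a joint passes its speed limit or range.

ROBOT

A 6-joint arm with a two-finger parallel gripper is mounted at the origin on the work surface. World frame = base frame: x ahead of the robot, y to its left, z up, the work surface at z = 0. Lengths are in m, angles in degrees, forces in N, time in s.
With the tool pointing down it reaches from about 0.225 to 0.725 m from the base axis. Payload 3.1 kg.
Tool frame: the origin (TCP) lies midway between the tips of the shut fingers; the grasp point (between the pads) lies 19 mm behind it; z points along the fingers, y is the direction in which the jaws open and shut (so a half turn about z gives the same grasp; the last joint's range is limited). The gripper opens to 85 mm and grips with 20 to 120 N. Pads are 22 mm wide; open, the fingers measure 114 mm over their backs; the gripper's body (76 mm by 85 mm) begins 54 mm behind the grasp point. The pads swing forward as they close: fully open they stand 13 mm farther back than shut.
Start: joints at [-78.77, 2.75, 5.684, 92.934, 0, 82.678], TCP at [0.167, -0.498, 0.206] pointing down, gripper open.
Joint ranges: [-166.93, 166.93], [-56.73, 111.36], [-69.38, 81.34], [-121.58, 131.49], [-85.45, 84.26], [-180, 180]. Speed limits (degrees/s): [159.86, 159.86, 180, 180, 180, 180].

INTERFACE

Orientations are given as a 3x3 rotation matrix whose columns are the frame's x, y, z axes.
In Python, from plant import readout, eyes, arm gives the robot as it stands.
- The arm moves only by the shell command python3 -m creep 'ROWS'. ROWS is JSON, one flat list of numbers, 7 for each row, row after row: the turn, a rotation vector about the tool's x, y, z in degrees, then the shift along the tool's x, y, z in m, then the closure, from -1 (fully open) to 1 (shut). A call has 1 to 10 rows; each row is the pose to reach, as a shift and turn from the pose commanded when the call began, along the tool's axes at that moment; what a row does not reach only later rows make up. A row lasts 1/12 s, in which the tool goes at most 41.7 mm and 7.16 degrees, less where a joint would pass 70% of its speed; a pose out of reach is approached as far as the arm can. A call with a gripper value outside its range is refused whole. The fingers move at their own pace and stop on an object; the grip force is fixed at half the most. Time passes only in rows, so rows that repeat a pose let the fingers close. It gives the time, the measured TCP pose, the force and the opening at its end, in the units of the state.
- readout.observe(): the state, without advancing time (a new reading comes with each control period).
- eyes.capture(name): name is "scene" or "top" or "wrist"; returns a dict with "frame" (400x640x3 uint8, red, green, blue), "vfov" (degrees; the focal length in pixels is half the picture's height over the tangent of half this angle, whatever the lens; pixels are square), "cx", "cy" (the principal point, pixels), "R" (3x3) and "t" (3): a world point X has camera coordinates R X + t. Camera axes: x right, y down, z forward; pixel columns grow to the right and rows downward; lengths in m; the calibration is good to about 2 mm. A picture is of the moment at which its call begins. There is no depth.
- arm.hand_in(): hands the job in, once; it reports no verdict.
The state is a dict: "time_s": time; "joint_pos": joint angles; "joint_velocities": joint speeds; "joint_efforts": joint torques, N m; "tcp_pos": TCP position; "orientation": TCP orientation; "contact_force": force on the tool from outside, world axes, zero at the start; "moment": the same for the moment, N m; "grip_width": finger opening in m.
Only numpy, scipy, OpenCV 4.12 (cv2) and the standard library are available. Lean on these libraries where they do the work, as an engineer would, in place of code of your own. Each camera call takes 0.05 s, during which the arm holds its last target. There are 200 camera calls.

## Working session

There is one attempt and no reset: what is moved stays moved. The work goes in short steps, Python scripts to look and compute and a shell command to move; the robot and the scene stay as the last step left them, time stands still between calls to the robot, and variables do not carry over. Pictures are saved under pics/ and viewed, about 8 in all and at most 12, crops included, and the job is handed in when it is done.

```bash
ls; mkdir -p pics
python3 - <<'E'
from plant import readout, eyes
import cv2, numpy as np, pickle
s=readout.observe(); print(s)
D={}
for n in ["scene","top"]:
    d=eyes.capture(n); D[n]=d; cv2.imwrite(f"pics/{n}0.png",d["frame"][...,::-1]); print(n,d["vfov"],d["cx"],d["cy"],np.round(d["R"],3).tolist(),np.round(d["t"],3))
pickle.dump(D,open("d0.pkl","wb"))
E
```

```text
pics
{'time_s': 0.0, 'joint_pos': array([-7.87688476e+01,  2.79474993e+00,  5.59230732e+00,  9.29334784e+01,
        2.72611960e-03,  8.26795140e+01]), 'joint_velocities': array([-0.083895  , -0.01317666, -0.01802723, -0.06143043,  0.01967709,
        0.09920324]), 'joint_efforts': array([-5.44989206e-06, -3.38777018e+01,  3.20017397e+01,  2.02572107e-02,
       -9.42482188e-05, -1.03170997e-06]), 'tcp_pos': array([ 0.16692351, -0.49705678,  0.20440645]), 'orientation': array([[ 9.48037386e-01,  3.18158673e-01, -4.15372268e-04],
       [ 3.18158753e-01, -9.48034573e-01,  2.33610322e-03],
       [ 3.49464230e-04, -2.34686751e-03, -9.99997185e-01]]), 'contact_force': array([-0.18116267, -0.17585402, -0.07233858]), 'moment': array([-0.00869141,  0.01634712,  0.00030272]), 'grip_width': 0.08562354698556796}
scene 43.226918209815885 320.2839968939218 200.10680716893305 [[-0.799, 0.601, 0.013], [0.409, 0.56, -0.721], [-0.441, -0.571, -0.693]] [ 0.523 -0.129  1.778]
top 44.79035226409926 321.1016335537385 198.86508618997732 [[-0.01, -1.0, 0.012], [-0.996, 0.009, -0.091], [0.091, -0.013, -0.996]] [-0.036  0.668  1.471]
```

View pics/scene0.png

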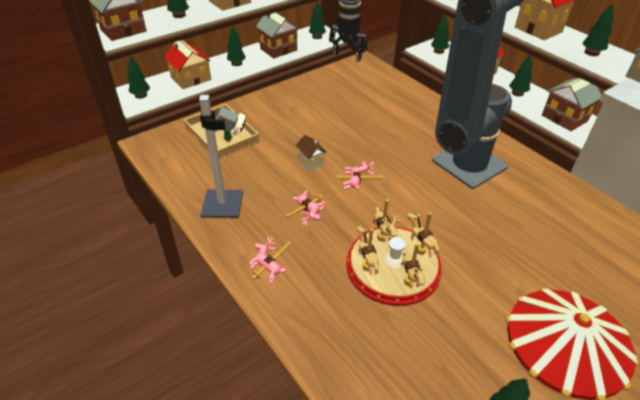

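View pics/top0.png

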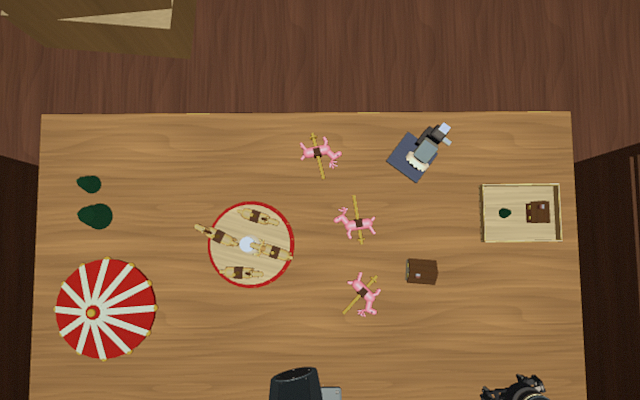

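Scene view: carousel around (394,263), camera stand at (215,150), chalet (311,150), three pink decoys lying on the bench. Top view: carousel (250,243), camera (425,150). I'll crop both at higher zoom.

```bash
cat > h.py <<'E'
import numpy as np, cv2, pickle
def cam(d):
    f=200/np.tan(np.radians(d["vfov"]/2)); return f,np.array(d["R"]),np.array(d["t"])
def ray(d,u,v):
    f,R,t=cam(d); r=R.T@np.array([(u-d["cx"])/f,(v-d["cy"])/f,1.]); return -R.T@t,r/np.linalg.norm(r)
def plane(d,u,v,z):
    c,r=ray(d,u,v); return c+r*(z-c[2])/r[2]
def proj(d,X):
    f,R,t=cam(d); p=R@np.array(X)+t; return np.array([f*p[0]/p[2]+d["cx"],f*p[1]/p[2]+d["cy"]])
def tri(a,b):
    A=np.zeros((3,3));B=np.zeros(3);L=[]
    for d,uv in (a,b):
        c,r=ray(d,*uv);M=np.eye(3)-np.outer(r,r);A+=M;B+=M@c;L.append((c,M))
    X=np.linalg.solve(A,B); return X,[round(1000*np.linalg.norm(M@(X-c)),1) for c,M in L]
E
python3 - <<'E'
from h import *
D=pickle.load(open("d0.pkl","rb"))
def crop(n,u,v,w,h,s):
    return cv2.resize(D[n]["frame"][v:v+h,u:u+w,::-1],None,fx=s,fy=s,interpolation=cv2.INTER_CUBIC)
a=np.hstack([crop("top",190,195,100,75,4),crop("scene",340,190,100,75,4)])
b=np.hstack([crop("top",375,115,100,75,4),crop("scene",180,85,100,75,4)])
cv2.imwrite("pics/c1.png",np.vstack([a,b]))
print(plane(D["top"],250,243,.03),plane(D["scene"],394,263,.03))
E
```

```text
[0.53397506 0.17755239 0.03      ] [0.53938731 0.18924047 0.03      ]
```

View pics/c1.png

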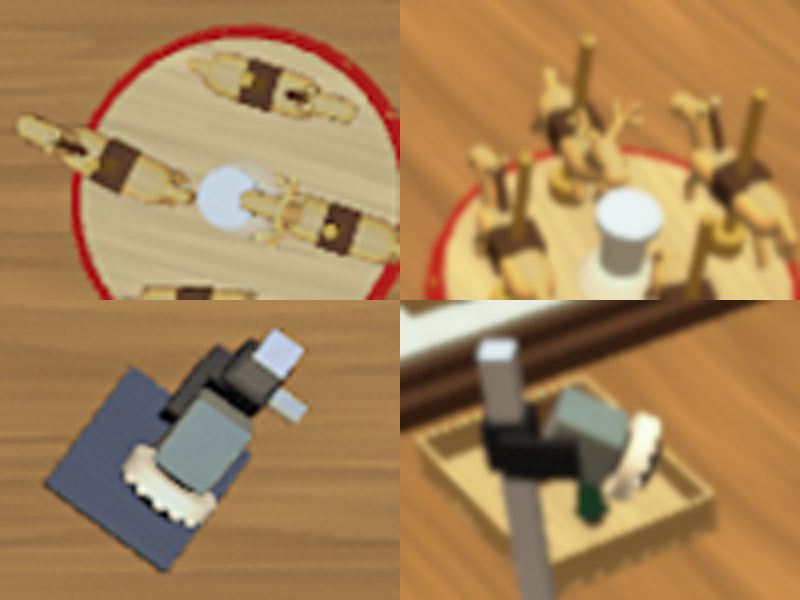

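Crops: the reindeer (antlers) is the one nearest the stand side; its pole top is at about top (272.7,252.5), scene (386.7,200), with the nose toward the hub. The ring light points toward the robot and left. The numbers and the wrist camera's mount come next.

Run:
```python
from h import *
from plant import readout, eyes
D=pickle.load(open("d0.pkl","rb")); T,S=D["top"],D["scene"]
print("pole",tri((T,(272.7,252.5)),(S,(386.7,199.7))))
print("saddle", plane(T,190+340/4,195+230/4,.125), "car", plane(T,190+243/4,195+185/4,.03))
for c in [(135,368),(45,485),(165,570)]: print("foot",plane(T,375+c[0]/4,115+(c[1]-300)/4,.015).round(3))
print("coltop",tri((T,(375+278/4,115+50/4)),(S,(180+97/4,85+50/4))))
print("ring",tri((T,(375+172/4,115+190/4)),(S,(180+(640-400)/4,85+(455-300)/4))))
w=eyes.capture("wrist"); s=readout.observe()
Rt=s["orientation"];p=s["tcp_pos"]
c=-w["R"].T@w["t"]; print("cam in tool",(Rt.T@(c-p)).round(4),"axes\n",(Rt.T@w["R"].T).round(3),w["vfov"])
```

```text
pole (array([0.50588674, 0.09594205, 0.18413531]), [np.float64(1.8), np.float64(1.8)])
saddle [0.50601037 0.09325244 0.125     ] car [0.53929609 0.17527591 0.03      ]
foot [ 0.88  -0.322  0.015]
foot [ 0.787 -0.249  0.015]
foot [ 0.718 -0.342  0.015]
coltop (array([ 0.80029496, -0.33021033,  0.39708158]), [np.float64(2.2), np.float64(2.2)])
ring (array([ 0.73011218, -0.28260559,  0.3111119 ]), [np.float64(3.4), np.float64(3.4)])
cam in tool [ 0.0804  0.0006 -0.1688] axes
 [[-0.001 -0.95  -0.313]
 [ 1.    -0.001 -0.001]
 [ 0.    -0.313  0.95 ]] 64.99933980623862
```

```bash
cat >> h.py <<'E'
from scipy.spatial.transform import Rotation as Ro
def frame(x,z):
    z=np.array(z,float);z/=np.linalg.norm(z);x=np.array(x,float);x-=z*(x@z);x/=np.linalg.norm(x)
    return np.c_[x,np.cross(z,x),z]
def go(p,x,z):
    from plant import readout
    s=readout.observe();R=s["orientation"]
    print("t",round(s["time_s"],2),"J",s["joint_pos"].round(0),"F",s["contact_force"].round(1),"w",round(s["grip_width"],4))
    print("turn",Ro.from_matrix(R.T@frame(x,z)).as_rotvec(degrees=True).round(2),"shift",(R.T@(np.array(p)-s["tcp_pos"])).round(4),"tcp",s["tcp_pos"].round(4))
E
python3 -c "
from h import *
a=np.radians(142);go([.5,-.15,.33],[np.cos(a),np.sin(a),0],[0,0,-1])"
```

```text
t 0.15 J [-79.   3.   6.  93.   0.  83.] F [ 0.2  0.6 -0.1] w 0.0852
turn [-5.0000e-02 -1.2000e-01 -1.2345e+02] shift [ 0.4263 -0.2235 -0.1248] tcp [ 0.1669 -0.4972  0.2047]
```

```bash
python3 -m creep '[0,0,-123.4,0.426,-0.2235,-0.1248,-1, 0,0,-123.4,0.426,-0.2235,-0.1248,-1, 0,0,-123.4,0.426,-0.2235,-0.1248,-1, 0,0,-123.4,0.426,-0.2235,-0.1248,-1, 0,0,-123.4,0.426,-0.2235,-0.1248,-1, 0,0,-123.4,0.426,-0.2235,-0.1248,-1, 0,0,-123.4,0.426,-0.2235,-0.1248,-1, 0,0,-123.4,0.426,-0.2235,-0.1248,-1, 0,0,-123.4,0.426,-0.2235,-0.1248,-1, 0,0,-123.4,0.426,-0.2235,-0.1248,-1]'
python3 -c "
from h import *
a=np.radians(142);go([.5,-.15,.33],[np.cos(a),np.sin(a),0],[0,0,-1])"
```

```text
time_s: 0.98
tcp_pos: [0.4469, -0.2046, 0.3106]
orientation: [[-0.009, 1.0, -0.0], [1.0, 0.009, -0.0], [-0.0, -0.0, -1.0]]
contact_force: [0.8, -1.3, 0.4]
grip_width: 0.0851
t 0.98 J [-32.   1.  16. 105.  -0.  57.] F [ 0.8 -1.3  0.4] w 0.0851
turn [-1.000e-02 -0.000e+00 -5.147e+01] shift [ 0.0541  0.0536 -0.0195] tcp [ 0.4469 -0.2046  0.3106]
```

```bash
python3 -m creep '[0,0,-51.5,0.054,0.0536,-0.0195,-1, 0,0,-51.5,0.054,0.0536,-0.0195,-1, 0,0,-51.5,0.054,0.0536,-0.0195,-1, 0,0,-51.5,0.054,0.0536,-0.0195,-1, 0,0,-51.5,0.054,0.0536,-0.0195,-1, 0,0,-51.5,0.054,0.0536,-0.0195,-1, 0,0,-51.5,0.054,0.0536,-0.0195,-1, 0,0,-51.5,0.054,0.0536,-0.0195,-1]' | head -2
python3 -c "
from h import *
go([.6,-.175,.315],[0,0,-1],[.786,-.618,0])"
```

```text
time_s: 1.65
tcp_pos: [0.4994, -0.1521, 0.3293]
t 1.65 J [-24.   7.  24. 108.  -0.  14.] F [-0.4  0.3 -0.6] w 0.0853
turn [ 2.000e-02 -9.005e+01  4.000e-02] shift [-0.0933  0.0441  0.0142] tcp [ 0.4994 -0.1521  0.3293]
```

```bash
python3 -m creep '[0,-90,0,-0.093,0.044,0.014,-1, 0,-90,0,-0.093,0.044,0.014,-1, 0,-90,0,-0.093,0.044,0.014,-1, 0,-90,0,-0.093,0.044,0.014,-1, 0,-90,0,-0.093,0.044,0.014,-1, 0,-90,0,-0.093,0.044,0.014,-1, 0,-90,0,-0.093,0.044,0.014,-1, 0,-90,0,-0.093,0.044,0.014,-1, 0,-90,0,-0.093,0.044,0.014,-1, 0,-90,0,-0.093,0.044,0.014,-1]' | head -2
python3 -c "
from h import *
go([.6,-.175,.315],[0,0,-1],[.786,-.618,0])"
```

```text
time_s: 2.48
tcp_pos: [0.5991, -0.1748, 0.3154]
t 2.48 J [ -7. -44. -50.  15. -29.  11.] F [ 1.2  0.3 -1.3] w 0.0852
turn [ -0.11 -18.99  -0.16] shift [0.0001 0.0004 0.0009] tcp [ 0.5991 -0.1748  0.3154]
```

Run:
```python
from h import *
from plant import eyes
w=eyes.capture("wrist"); pickle.dump(w,open("w1.pkl","wb"))
print(proj(w,[.728,-.278,.307]),-w["R"].T@w["t"])
cv2.imwrite("pics/w1.png",w["frame"][...,::-1])
```

```text
[315.78715892 206.62874628] [ 0.45409798 -0.06049843  0.29499221]
```

View pics/w1.png

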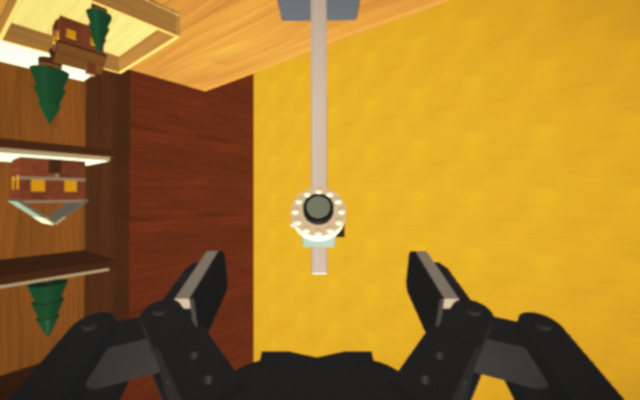

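Wrist view (upside down): the ring is centred near (318,213), with the black barrel front at about (318,208), in line with the column. I'll take a second view from another azimuth, slightly closer.

```bash
python3 -c "
from h import *
f=np.array([np.cos(np.radians(-5)),np.sin(np.radians(-5)),0])
go([.614,-.268,.328],-.326*f-[0,0,.9455],.9455*f-[0,0,.326])"
```

```text
t 2.53 J [ -7. -44. -52.  15. -29.  11.] F [ 1.3 -0.  -7.7] w 0.0859
turn [-31.52  -1.02 -10.58] shift [-0.0576 -0.0623  0.0577] tcp [ 0.5944 -0.1736  0.2929]
```

```bash
python3 -m creep '[-31.5,-1,-10.6,-0.058,-0.062,0.058,-1, -31.5,-1,-10.6,-0.058,-0.062,0.058,-1, -31.5,-1,-10.6,-0.058,-0.062,0.058,-1, -31.5,-1,-10.6,-0.058,-0.062,0.058,-1, -31.5,-1,-10.6,-0.058,-0.062,0.058,-1, -31.5,-1,-10.6,-0.058,-0.062,0.058,-1, -31.5,-1,-10.6,-0.058,-0.062,0.058,-1]'
python3 - <<'E'
from h import *
from plant import eyes,readout
w=eyes.capture("wrist"); pickle.dump(w,open("w2.pkl","wb")); s=readout.observe(); print(s["tcp_pos"],s["joint_velocities"].round(1))
w1=pickle.load(open("w1.pkl","rb"))
for n,d in (("1",w1),("2",w)):
    u,v=proj(d,[.728,-.278,.307]).astype(int); u=min(max(u,50),590); v=min(max(v,50),350); print(n,u-50,v-50)
    cv2.imwrite(f"pics/k{n}.png",cv2.resize(d["frame"][v-50:v+50,u-50:u+50,::-1],(400,400),interpolation=cv2.INTER_CUBIC))
cv2.imwrite("pics/k.png",np.hstack([cv2.imread("pics/k1.png"),cv2.imread("pics/k2.png")]))
E
```

```text
time_s: 3.12
tcp_pos: [0.6187, -0.2719, 0.3535]
orientation: [[-0.31, 0.087, 0.947], [0.03, 0.996, -0.082], [-0.95, 0.003, -0.311]]
contact_force: [1.2, 0.5, -1.0]
grip_width: 0.0853
[ 0.61819496 -0.27485545  0.35178986] [  5.2  -2.5  -2.5  -0.7 -14.4   8.7]
1 265 156
2 270 116
```

View pics/k.png

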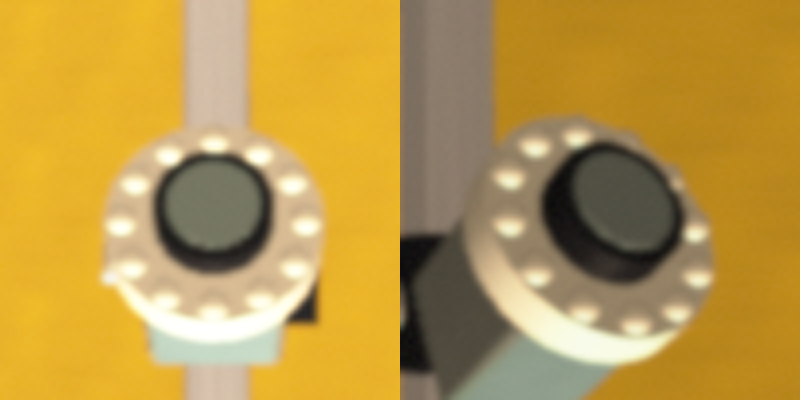

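Left: barrel front (glass) centre at crop (214,207), 12 LEDs on the ring. Right: glass centre about (226,197), with 11 LEDs visible. I'll triangulate the LEDs (for the ring's plane) and the glass centre.

```bash
cat > lens.py <<'E'
from h import *
w1=pickle.load(open("w1.pkl","rb"));w2=pickle.load(open("w2.pkl","rb"))
A=[(214,145),(168,156),(134,185),(119,226),(131,268),(166,302),(212,313),(259,300),(299,268),(307,226),(293,185),(260,155)]
B=[(577,138),(535,148),(509,179),(508,227),(537,276),(584,314),(636,326),(678,313),(698,278),(695,232)]
def ref(d,o,p,x0):
    u=o[0]+(p[0]-x0+.5)/4-.5;v=o[1]+(p[1]+.5)/4-.5
    g=d["frame"].astype(float).min(2); i,j=round(v),round(u); P=g[i-2:i+3,j-2:j+3]; P=np.clip(P-np.percentile(P,40),0,None)
    I,J=np.mgrid[i-2:i+3,j-2:j+3]; return np.array([(P*J).sum()/P.sum(),(P*I).sum()/P.sum()])
a=[ref(w1,(265,156),p,0) for p in A]; b=[ref(w2,(270,116),p,400) for p in B]
best=[]
for s in range(-2,3):
    X=[tri((w1,a[(k+s)%12]),(w2,b[k])) for k in range(10)]; e=np.mean([x[1][0] for x in X]); best.append((e,s,np.array([x[0] for x in X])))
    print(s,e.round(2))
e,s,X=min(best,key=lambda q:q[0])
c=X.mean(0);U,S,V=np.linalg.svd(X-c);n=V[2];n*=np.sign(n[0])
print("plane rms mm",1000*S[2]/10**.5,"x axis",n.round(3),"heading",np.degrees(np.arctan2(n[1],n[0])),"tilt",np.degrees(np.arcsin(n[2])))
Y=(X-c)@V[:2].T; q=np.linalg.lstsq(np.c_[2*Y,np.ones(10)],(Y**2).sum(1),rcond=None)[0]; C=c+q[:2]@V[:2]; print("ring centre",C.round(4),"r",np.sqrt(q[2]+q[:2]@q[:2]))
def glass(d,o,p,x0):
    u=o[0]+(p[0]-x0+.5)/4-.5;v=o[1]+(p[1]+.5)/4-.5; g=d["frame"].astype(int)
    col=g[round(v),round(u)]; m=(abs(g-col).max(2)<25).astype(np.uint8); n,L,st,ce=cv2.connectedComponentsWithStats(m,connectivity=4)
    k=L[round(v),round(u)]; print("glass",st[k][2:],ce[k].round(2)); return ce[k]
G=tri((w1,glass(w1,(265,156),(214,207),0)),(w2,glass(w2,(270,116),(626,197),400))); print("glass",G)
d=G[0]-C; print("ahead of ring",(-d@n).round(4),"off axis",np.linalg.norm(d-n*(d@n)).round(4), "axis by centres: heading",np.degrees(np.arctan2(-d[1],-d[0])),"tilt",np.degrees(np.arcsin(-d[2]/np.linalg.norm(d))))
E
python3 lens.py
```

```text
-2 6.89
-1 3.6
0 0.11
1 3.94
2 8.23
plane rms mm 0.2950148503494237 x axis [ 0.699 -0.532  0.478] heading -37.25854215860886 tilt 28.584215011171544
ring centre [ 0.7316 -0.2779  0.3136] r 0.026286220291673414
glass [ 23  21 381] [317.89 206.83]
glass [ 24  25 468] [325.5  165.95]
glass (array([ 0.72578714, -0.27331605,  0.30698663]), [np.float64(0.1), np.float64(0.1)])
ahead of ring 0.0097 off axis 0.0022 axis by centres: heading -38.31486397127561 tilt 41.34950349271286
```

```bash
python3 -c "
from h import *
a=np.radians(150);go([.50,-.1,.36],[np.cos(a),np.sin(a),0],[0,0,-1])"
```

```text
t 3.17 J [-50. -36. -42.  19.  42. -17.] F [-2.4 -2.7 -0.3] w 0.0859
turn [15.73 70.5  21.34] shift [ 0.0347  0.1635 -0.1291] tcp [ 0.6182 -0.2749  0.3518]
```

```bash
python3 -m creep '[15.7,70.5,21.3,0.035,0.163,-0.129,-1, 15.7,70.5,21.3,0.035,0.163,-0.129,-1, 15.7,70.5,21.3,0.035,0.163,-0.129,-1, 15.7,70.5,21.3,0.035,0.163,-0.129,-1, 15.7,70.5,21.3,0.035,0.163,-0.129,-1, 15.7,70.5,21.3,0.035,0.163,-0.129,-1, 15.7,70.5,21.3,0.035,0.163,-0.129,-1, 15.7,70.5,21.3,0.035,0.163,-0.129,-1, 15.7,70.5,21.3,0.035,0.163,-0.129,-1, 15.7,70.5,21.3,0.035,0.163,-0.129,-1]'
python3 -c "
from h import *
a=np.radians(-111);go([.506,.096,.27],[np.cos(a),np.sin(a),0],[0,0,-1])"
```

```text
time_s: 4.0
tcp_pos: [0.5012, -0.095, 0.3615]
orientation: [[-0.876, 0.469, 0.11], [0.468, 0.883, -0.036], [-0.115, 0.02, -0.993]]
contact_force: [0.5, 0.4, 1.4]
grip_width: 0.0856
t 4.0 J [-18.  -1.  19. 104.   0.  10.] F [0.5 0.4 1.4] w 0.0856
turn [ -4.72   5.89 -96.9 ] shift [0.0956 0.1691 0.0845] tcp [ 0.5012 -0.095   0.3615]
```

```bash
python3 -m creep '[-4.7,5.9,-97,0.096,0.169,0.084,-1, -4.7,5.9,-97,0.096,0.169,0.084,-1, -4.7,5.9,-97,0.096,0.169,0.084,-1, -4.7,5.9,-97,0.096,0.169,0.084,-1, -4.7,5.9,-97,0.096,0.169,0.084,-1, -4.7,5.9,-97,0.096,0.169,0.084,-1, -4.7,5.9,-97,0.096,0.169,0.084,-1, -4.7,5.9,-97,0.096,0.169,0.084,-1, -4.7,5.9,-97,0.096,0.169,0.084,-1, -4.7,5.9,-97,0.096,0.169,0.084,-1]' | head -2
python3 -c "
from h import *
a=np.radians(-111);go([.506,.096,.27],[np.cos(a),np.sin(a),0],[0,0,-1])"
```

```text
time_s: 4.83
tcp_pos: [0.5049, 0.0956, 0.2683]
t 4.83 J [  3.   0.  10.  98.   0. -41.] F [-0.7  0.3  0.2] w 0.0852
turn [ -1.3    1.54 -25.1 ] shift [-0.0011 -0.0005 -0.0017] tcp [0.5049 0.0956 0.2683]
```

```bash
python3 -m creep '[-1.3,1.5,-25.1,-0.001,0,-0.002,-1, -1.3,1.5,-25.1,-0.001,0,-0.002,-1, -1.3,1.5,-25.1,-0.001,0,-0.002,-1, -1.3,1.5,-25.1,-0.001,0,-0.002,-1, -1.3,1.5,-25.1,-0.001,0,-0.002,-1, -1.3,1.5,-25.1,-0.001,0,-0.002,-1, -1.3,1.5,-25.1,-0.001,0,-0.002,-1]' | head -2
python3 - <<'E'
from h import *
from plant import eyes
a=np.radians(-111);go([.506,.096,.27],[np.cos(a),np.sin(a),0],[0,0,-1])
w=eyes.capture("wrist"); pickle.dump(w,open("w3.pkl","wb"));cv2.imwrite("pics/w3.png",w["frame"][...,::-1])
print(proj(w,[.506,.096,.187]),-w["R"].T@w["t"])
E
```

```text
time_s: 5.42
tcp_pos: [0.5058, 0.0961, 0.2702]
t 5.42 J [  3.   3.  13. 100.   0. -65.] F [ 0.4 -0.7  0.1] w 0.0851
turn [-0.05  0.12 -0.37] shift [ 0.     -0.0002  0.0002] tcp [0.5058 0.0961 0.2702]
[316.74019403 188.76606294] [0.47667165 0.02053734 0.43893199]
```

View pics/w3.png

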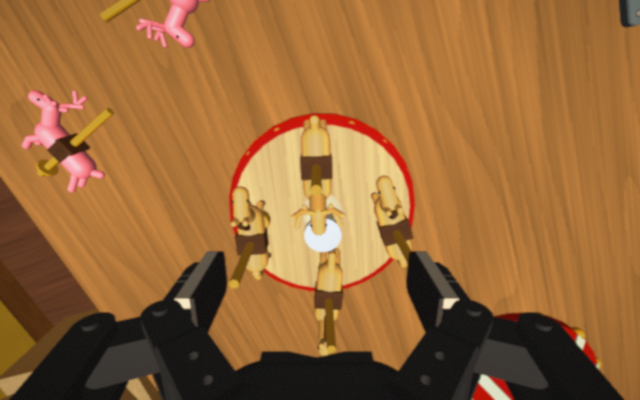

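The reindeer is straight below the tool: saddle (316,165), antlers about (318,212), nose down toward the hub. I'll zoom in for the tip and heading.

Run:
```python
from h import *
w=pickle.load(open("w3.pkl","rb"))
cv2.imwrite("pics/w3c.png",cv2.resize(w["frame"][105:255,270:370,::-1],None,fx=4,fy=4,interpolation=cv2.INTER_CUBIC))
```

```text
(no output)
```

View pics/w3c.png

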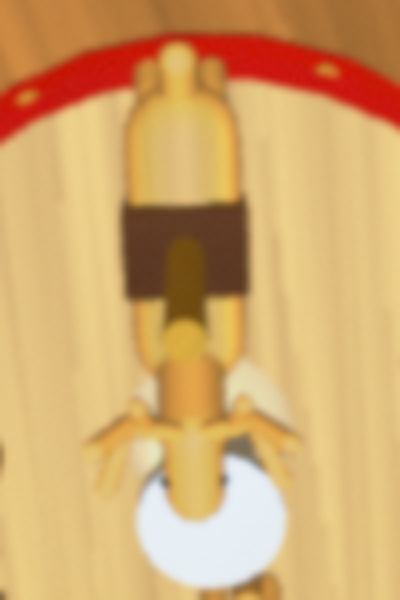

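Run:
```python
from h import *
w=pickle.load(open("w3.pkl","rb"));D=pickle.load(open("d0.pkl","rb"))
px=lambda x,y:(270+x/4,105+y/4)
print("plane",plane(w,*px(183,340),.187),"scene tri",tri((w,px(183,340)),(D["scene"],(386.7,199.7))))
print("pole base",plane(w,*px(185,245),.112))
h=lambda a,b:np.degrees(np.arctan2(*(b-a)[1::-1]))
tl=plane(w,*px(178,60),.11)
for z in (.12,.14): n=plane(w,*px(196,505),z); print("head",h(tl,n),np.linalg.norm(n-tl))
l,r=plane(w,*px(92,450),.152),plane(w,*px(297,440),.152); print("antlers",h(l,r),np.linalg.norm(l-r))
P=plane(w,*px(183,340),.187); print("tail->pole",h(tl,P))
l,r=plane(w,*px(124,204),.112),plane(w,*px(248,204),.112);print("saddle",h(l,r)) 
l,r=plane(w,*px(124,295),.112),plane(w,*px(248,297),.112);print("saddle",h(l,r))
```

```text
plane [0.50717702 0.09671336 0.187     ] scene tri (array([0.50663262, 0.09772849, 0.1858261 ]), [np.float64(0.9), np.float64(0.9)])
pole base [0.50600078 0.09474618 0.112     ]
head 70.88857301158059 0.12126073062041201
head 70.99406061689847 0.11526821044872484
antlers 161.61231635259617 0.050726717608870334
tail->pole 70.1896420159188
saddle 158.58476621402323
saddle 157.62668015415505
```

```bash
python3 -c "
from h import *
a=np.radians(-110);go([.5065,.0965,.143],[np.cos(a),np.sin(a),0],[0,0,-1])"
```

```text
t 5.47 J [  3.   3.  13. 100.   0. -65.] F [-0.5 -0.  -0.5] w 0.0857
turn [-0.05  0.12 -1.35] shift [-0.0004 -0.0004  0.1271] tcp [0.5058 0.0961 0.2701]
```

```bash
python3 -m creep '[0,0.1,-1.3,0,0,0.03,-1, 0,0.1,-1.3,0,0,0.06,-1, 0,0.1,-1.3,0,0,0.09,-1, 0,0.1,-1.3,0,0,0.11,-1, 0,0.1,-1.3,0,0,0.12,-1, 0,0.1,-1.3,0,0,0.127,-1, 0,0.1,-1.3,0,0,0.127,-1, 0,0.1,-1.3,0,0,0.127,0]'
python3 -m creep '[0,0,0,0,0,0,1, 0,0,0,0,0,0,1, 0,0,0,0,0,0,1, 0,0,0,0,0,0,1, 0,0,0,0,0,0,1, 0,0,0,0,0,0,1, 0,0,0,0,0,0,1, 0,0,0,0,0,0,1]'
```

```text
time_s: 6.13
tcp_pos: [0.5067, 0.0963, 0.144]
orientation: [[-0.342, -0.94, 0.002], [-0.94, 0.342, 0.0], [-0.001, -0.002, -1.0]]
contact_force: [0.2, 0.7, 1.1]
grip_width: 0.0754
time_s: 6.8
tcp_pos: [0.5065, 0.0962, 0.1435]
orientation: [[-0.341, -0.94, 0.002], [-0.94, 0.341, 0.0], [-0.001, -0.002, -1.0]]
contact_force: [-0.6, 0.1, 3.0]
grip_width: 0.0072
```

```bash
python3 -m creep '[0,0,0,0,0,0,1, 0,0,0,0,0,0,1, 0,0,0,0,0,-0.005,1, 0,0,0,0,0,-0.015,1, 0,0,0,0,0,-0.03,1, 0,0,0,0,0,-0.05,1, 0,0,0,0,0,-0.075,1, 0,0,0,0,0,-0.1,1, 0,0,0,0,0,-0.12,1, 0,0,0,0,0,-0.12,1]'
python3 - <<'E'
from h import *
from plant import eyes,readout
w=eyes.capture("wrist"); t=eyes.capture("scene"); pickle.dump([w,t],open("w4.pkl","wb"))
s=readout.observe(); print(s["tcp_pos"],s["contact_force"],s["grip_width"])
u,v=proj(t,s["tcp_pos"]).astype(int);print(u-50,v-60)
a=w["frame"][:,:,::-1]; b=cv2.resize(t["frame"][v-60:v+60,u-50:u+50,::-1],None,fx=3,fy=3,interpolation=cv2.INTER_CUBIC)
cv2.imwrite("pics/g.png",np.hstack([cv2.resize(a[60:260,200:440],(432,360)),b]))
E
```

```text
time_s: 7.63
tcp_pos: [0.5077, 0.0964, 0.2681]
orientation: [[-0.341, -0.94, 0.008], [-0.94, 0.341, 0.001], [-0.004, -0.008, -1.0]]
contact_force: [0.4, 0.4, -0.3]
grip_width: 0.0071
[0.50641377 0.0963039  0.26353133] [-0.77931646 -0.18683688 -1.59496606] 0.007513074328708761
339 117
```

View pics/g.png

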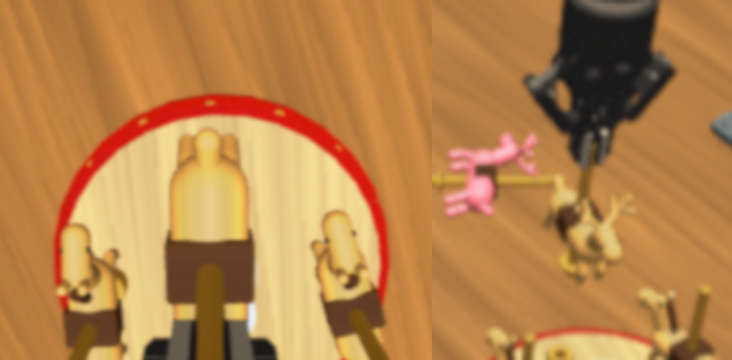

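Lifted cleanly: the reindeer hangs plumb below the fingers and square to the tool, and the horses are untouched.

```bash
python3 -m creep '[0,0,0,0,0,-0.02,1, 0,0,0,0,0,-0.05,1, 0,0,0,0,0,-0.06,1, 0,0,0,0,0,-0.06,1]' | head -2
python3 -c "
from h import *
go([.55,-.1,.32],[-.6101,-.7923,0],[0,0,-1])"
```

```text
time_s: 8.07
tcp_pos: [0.5064, 0.0962, 0.3241]
t 8.07 J [  3.   5.  22. 107.   0. -67.] F [-0.4 -0.8 -1.1] w 0.0072
turn [-0.13  0.11 17.65] shift [ 0.1696 -0.1079  0.0041] tcp [0.5064 0.0962 0.3241]
```

```bash
python3 -m creep '[0,0,0,0.01,-0.006,0,1, 0,0,3,0.03,-0.018,0,1, 0,0,6,0.055,-0.035,0,1, 0,0,9,0.08,-0.05,0,1, 0,0,12,0.105,-0.067,0,1, 0,0,15,0.13,-0.083,0,1, 0,0,17,0.15,-0.095,0,1, 0,0,17.6,0.165,-0.105,0,1, 0,0,17.6,0.17,-0.108,0,1, 0,0,17.6,0.17,-0.108,0,1]' | head -2
python3 -c "
from h import *
go([.6022,-.1781,.2797],[-.6101,-.7923,0],[.3793,-.2921,-.878])"
```

```text
time_s: 8.9
tcp_pos: [0.5487, -0.1022, 0.3198]
t 8.9 J [-17.  12.  29. 107.   0. -70.] F [-0.3 -0.5 -1. ] w 0.0072
turn [28.85 -0.09 -0.08] shift [ 0.0273 -0.0889  0.0398] tcp [ 0.5487 -0.1022  0.3198]
```

```bash
python3 -m creep '[2,0,0,0.002,-0.005,0.002,1, 5,0,0,0.005,-0.015,0.007,1, 9,0,0,0.009,-0.028,0.013,1, 13,0,0,0.013,-0.041,0.018,1, 17,0,0,0.017,-0.054,0.024,1, 21,0,0,0.021,-0.066,0.03,1, 25,0,0,0.024,-0.078,0.035,1, 27.5,0,0,0.026,-0.085,0.038,1, 28.8,0,0,0.027,-0.089,0.04,1, 28.8,0,0,0.027,-0.089,0.04,1]' | head -2
python3 -m creep '[0,0,0,0,0,0,1, 0,0,0,0,0,0,1, 0,0,0,0,0,0,1, 0,0,0,0,0,0,1]' | head -2
python3 - <<'E'
from h import *
from plant import eyes
go([.6022,-.1781,.2797],[-.6101,-.7923,0],[.3793,-.2921,-.878])
P={n:eyes.capture(n) for n in ("top","scene","wrist")}; pickle.dump(P,open("p5.pkl","wb"))
c=[]
for n,M in (("top",[.66,-.22,.25]),("scene",[.64,-.21,.24])):
    u,v=proj(P[n],M).astype(int);print(n,u-50,v-37); c.append(cv2.resize(P[n]["frame"][v-37:v+38,u-50:u+50,::-1],(400,300),interpolation=cv2.INTER_CUBIC))
c=np.hstack(c); cv2.imwrite("pics/p5.png",np.vstack([c,cv2.copyMakeBorder(cv2.resize(P["wrist"]["frame"][:,:,::-1],(480,300),interpolation=cv2.INTER_AREA),0,0,0,320,0)]))
E
```

```text
time_s: 9.73
tcp_pos: [0.6014, -0.1739, 0.2792]
time_s: 10.07
tcp_pos: [0.604, -0.1759, 0.2834]
t 10.07 J [-17. -11.  -5.  69. -10. -72.] F [ 0.8 -0.6 -1. ] w 0.0074
turn [-0.24  0.09  0.03] shift [0.0028 0.0019 0.0032] tcp [ 0.604  -0.1759  0.2834]
top 339 156
scene 231 108
```

View pics/p5.png

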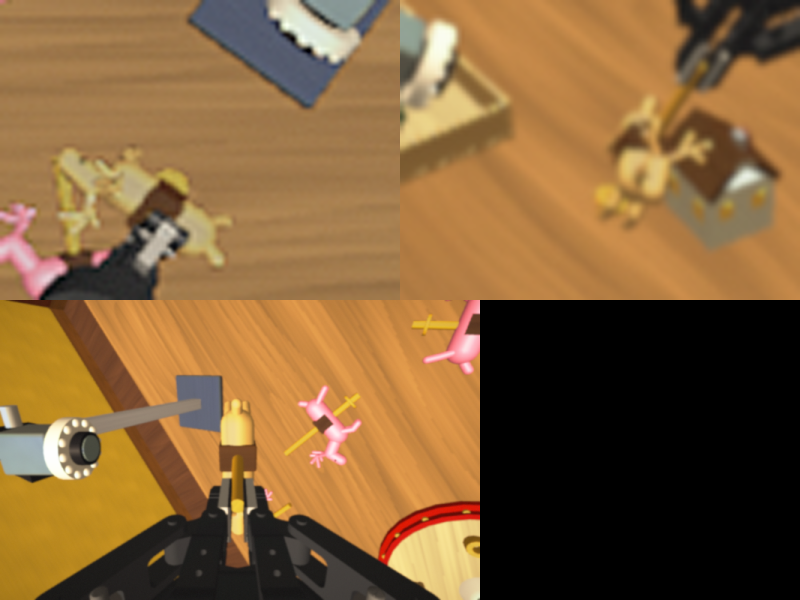

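Run:
```python
from h import *
from plant import readout
P=pickle.load(open("p5.pkl","rb")); T,S,W=P["top"],P["scene"],P["wrist"]
s=readout.observe(); Rt=s["orientation"]; p=s["tcp_pos"]; print("tcp",p.round(4),s["joint_velocities"].round(1))
t=lambda x,y:(339+(x+.5)/4-.5,156+(y+.5)/4-.5); sc=lambda x,y:(231+(x-400+.5)/4-.5,108+(y+.5)/4-.5)
exp=p+Rt@[0,0,.0495+.048]
print("flange exp",exp.round(4),"proj top",proj(T,exp)-[339,156],"scene",proj(S,exp)-[231,108])
F=tri((T,t(175,180)),(S,sc(607,190))); print("flange",F, "in tool",Rt.T@(F[0]-p))
g=p+Rt@[0,0,0.015]; b=p+Rt@[0,0,.0325]
for q in (g,b): print("pole pts scene crop",(proj(S,q)-[231,108])*4+[400,0],"wrist(480 scale)",proj(W,q)*.75+[0,300])
M=p+Rt@[0,0,.0495]
for k,n in (("nose",.075),("tail",-.055)): print(k,(proj(T,M-Rt[:,0]*n)-[339,156])*4,"scene",(proj(S,M-Rt[:,0]*n)-[231,108])*4+[400,0],"wrist",proj(W,M-Rt[:,0]*n)*.75+[0,300])
# lens check in this wrist view: barrel front centre px
print("lens",proj(W,[.7253,-.273,.308])*.75+[0,300])
```

```text
tcp [ 0.6039 -0.1762  0.2831] [-0.  -0.1 -0.3 -0.1 -0.  -0. ]
flange exp [ 0.6412 -0.2047  0.1977] proj top [42.21512349 46.48912279] scene [51.66704981 49.72344833]
flange (array([ 0.64380637, -0.20520031,  0.20875012]), [np.float64(2.0), np.float64(2.0)]) in tool [-0.00123248 -0.00736983  0.08896489]
pole pts scene crop [659.09192063 119.99460997] wrist(480 scale) [238.33313171 466.16579541]
pole pts scene crop [647.66675739 137.18980378] wrist(480 scale) [238.24375345 458.48652246]
nose [ 66.50192313 140.81848576] scene [630.92441934 220.62268449] wrist [238.11972675 516.9091575 ]
tail [223.48694358 258.18183819] scene [640.71595504 107.64182326] wrist [238.21227703 395.57533983]
lens [ 89.78040563 448.31609852]
```

```bash
python3 -m creep '[-0.2,0.1,0,0.003,0.002,0.003,1, -0.2,0.1,0,0.003,0.002,0.003,1, -0.2,0.1,0,0.003,0.002,0.003,1, -0.2,0.1,0,0.003,0.002,0.003,1, -0.2,0.1,0,0.003,0.002,0.003,1]' | head -2
python3 - <<'E'
from h import *
from plant import eyes,readout
go([.6022,-.1781,.2797],[-.6101,-.7923,0],[.3793,-.2921,-.878])
P={n:eyes.capture(n) for n in ("top","scene","wrist")}; pickle.dump(P,open("p6.pkl","wb"))
s=readout.observe(); R=s["orientation"]; p=s["tcp_pos"]
c=[]
for n,(w,h) in (("top",(56,60)),("scene",(40,60)),("wrist",(64,96))):
    M=p+R@[0,0,.035]; u,v=proj(P[n],M).astype(int); u-=w//2; v-=h//2 if n!="wrist" else 60
    if n=="top": v-=6
    k=600//h if n!="wrist" else 6.25
    k={"top":5,"scene":6,"wrist":4}[n]; print(n,u,v,k)
    c.append(cv2.copyMakeBorder(cv2.resize(P[n]["frame"][v:v+h,u:u+w,::-1],None,fx=k,fy=k,interpolation=cv2.INTER_CUBIC),0,600-h*k,0,0,0))
im=np.hstack(c); print(im.shape); cv2.imwrite("pics/p6.png",im)
E
```

```text
time_s: 10.63
tcp_pos: [0.6015, -0.1783, 0.2793]
t 10.63 J [-17. -11.  -5.  69. -10. -72.] F [ 0.2  0.5 -1.8] w 0.0074
turn [-0.02 -0.03  0.01] shift [-0.0006 -0.0006 -0.0002] tcp [ 0.6015 -0.1783  0.2793]
top 349 174 5
scene 272 113 6
wrist 285 150 4
(600, 776, 3)
```

View pics/p6.png

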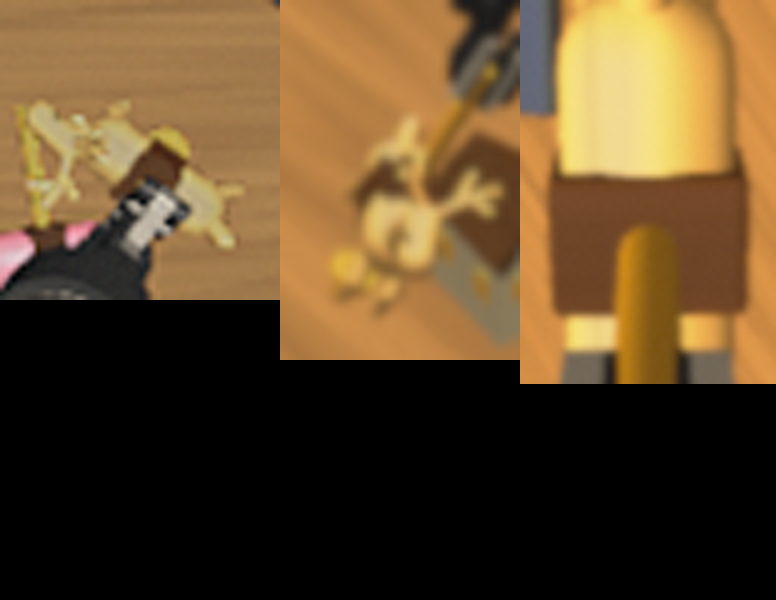

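Run:
```python
from h import *
W3=pickle.load(open("w3.pkl","rb"));W4,S4=pickle.load(open("w4.pkl","rb"));P=pickle.load(open("p6.pkl","rb"));W6=P["wrist"]
from plant import readout
s=readout.observe()
def tool(w): # tool pose from wrist camera
    C=np.array([[-.001,-.95,-.313],[1,-.001,-.001],[0,-.313,.95]]); R=w["R"].T@C.T; return R,-w["R"].T@w["t"]-R@[.0804,.0006,-.1688]
def saddle(w,box):
    u0,v0,u1,v1=box; g=w["frame"][v0:v1,u0:u1].astype(int)
    m=((g.max(2)<135)&(g[...,0]-g[...,2]>20)&(g[...,0]-g[...,1]<60)&(g[...,0]-g[...,1]>20)).astype(np.uint8)
    n,L,st,ce=cv2.connectedComponentsWithStats(m); k=1+st[1:,4].argmax(); M=(L==k).astype(np.uint8)
    r=cv2.boundingRect(M); rows=np.flatnonzero(M.sum(1)>.6*r[2]); cols=np.flatnonzero(M.sum(0)>.4*r[3])
    return cols[0]+u0,cols[-1]+1+u0,rows[0]+v0,rows[-1]+1+v0
b3=saddle(W3,(295,145,340,190)); b4=saddle(W4,(280,150,355,245)); b6=saddle(W6,(280,150,355,245))
print(b3,b4,b6)
R4,t4=tool(W4);R6,t6=tool(W6);R3,t3=tool(W3);print(t3,t4,t6,s["tcp_pos"])
# saddle top edges in reindeer frame from w3 (saddle top z=.032+.080)
h=np.radians(70);X=np.array([np.cos(h),np.sin(h),0]); O=np.array([.5065,.0965,.032])
for name,v3,i in (("rear",b3[2],2),("front",b3[3],3)):
    q=plane(W3,(b3[0]+b3[1])/2-.5,v3-.5,.112); x=(q-O)@X
    # nominal in tool at grasp: tool z = .1435-.112 ; tool x=-x
    pt=np.array([-x,0,.1435-.112]); print(name,"x",round(x,4),"pred w4",proj(W4,t4+R4@pt)+.5,"obs",b4[i],"pred p6",proj(W6,t6+R6@pt)+.5,"obs",b6[i])
pt=lambda y:np.array([0,y,.0315]); print("width px pred",proj(W6,t6+R6@pt(.0178))[0]-proj(W6,t6+R6@pt(-.0178))[0],"obs",b6[1]-b6[0], "w3 width m",np.linalg.norm(plane(W3,b3[0],b3[2],.112)-plane(W3,b3[1],b3[2],.112)))
T,S=P["top"],P["scene"]
```

```text
(np.int64(301), np.int64(332), np.int64(157), np.int64(179)) (np.int64(293), np.int64(341), np.int64(194), np.int64(228)) (np.int64(293), np.int64(341), np.int64(194), np.int64(228))
[0.50670751 0.09539938 0.27020725] [0.50858633 0.09570772 0.26814724] [ 0.60252225 -0.17931077  0.27968958] [ 0.60156536 -0.17825711  0.27938232]
rear x -0.0124 pred w4 [315.96780558 194.83901413] obs 194 pred p6 [315.96780558 194.83901413] obs 194
front x 0.0118 pred w4 [316.02970247 227.64583393] obs 228 pred p6 [316.02970247 227.64583393] obs 228
width px pred 51.87391517516687 obs 48 w3 width m 0.03281154288411574
```

The wrist check puts the reindeer in hand within about 1 px of the nominal pose, with no slip between the two views. The scene pixels I read by eye disagreed, so I'll check that with an overlay.

Run:
```python
from h import *
from plant import readout
P=pickle.load(open("p6.pkl","rb"))
s=readout.observe();R=s["orientation"];p=s["tcp_pos"]
O=p+R@[0,0,.112]; r=lambda x,y,z:O+R@[-x,y,-z]
out=[]
for n,(u,v,w,h) in (("scene",(268,108,50,60)),("top",(345,172,50,60))):
    im=cv2.resize(P[n]["frame"][v:v+h,u:u+w,::-1],None,fx=8,fy=8,interpolation=cv2.INTER_CUBIC)
    f=lambda q:tuple(int(a) for a in ((proj(P[n],q)-[u,v]+.5)*8))
    for q,c in ((r(0,0,0),(255,0,0)),(r(0,0,14e-3),(255,255,0)),(r(0,0,.062),(0,0,255)),(r(0,0,.08),(0,255,0)),(r(0,0,.112),(255,0,255)),(r(.075,0,.085),(255,255,255)),(r(-.055,0,.07),(0,0,0)),(r(.04,.027,.124),(0,255,255)),(r(.04,-.027,.124),(0,255,255))): cv2.circle(im,f(q),4,c,-1)
    out.append(im[:, :400])
cv2.imwrite("pics/o6.png",np.hstack(out))
```

```text
(no output)
```

View pics/o6.png

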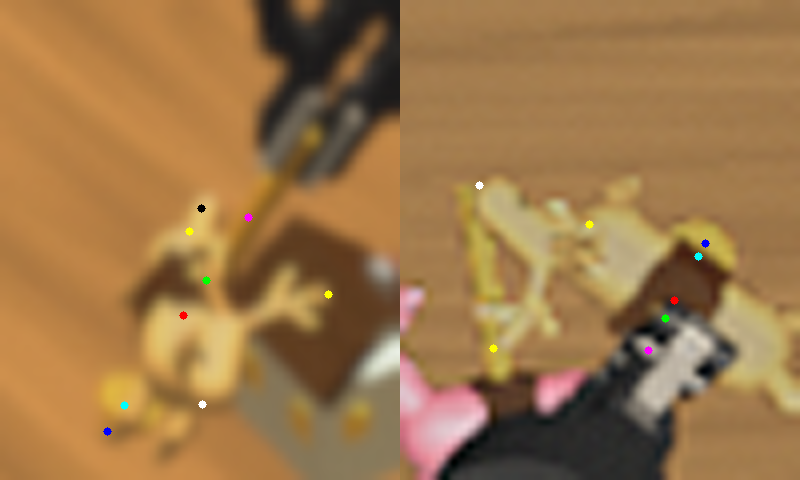

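Run:
```python
from h import *
from plant import readout
P=pickle.load(open("p6.pkl","rb")); T,S,W=P["top"],P["scene"],P["wrist"]
s=readout.observe();R=s["orientation"];p=s["tcp_pos"]
O=p+R@[0,0,.112]
t=lambda x,y:(345+(x-400)/8-.5,172+y/8-.5); c=lambda x,y:(268+x/8-.5,108+y/8-.5)
F,e=tri((T,t(704,255)),(S,c(124,390))); print("flange",F.round(4),e,"nominal",(O-R[:,2]*.014).round(4),"diff in tool",(R.T@(F-O+R[:,2]*.014)).round(4))
# nominal: saddle corners, wrist vs top: lens-side front/rear upper saddle edge
n,d=np.array([.6956,-.5357,.4787]),np.array([.7253,-.273,.308])
M=p+R@[0,0,.0495]; print("M nominal",M.round(4),"target",(d-.15*n).round(4))
Wt=lambda u,v,tx:None
# saddle-top centre by wrist+top: wrist px (317,211)
print("wrist ray saddle vs top (670,300)",tri((W,(317,210.5)),(T,t(668,312))))
print("nominal saddle",(p+R@[0,0,.0315]).round(4))
```

```text
flange [ 0.6383 -0.2077  0.2   ] [np.float64(0.3), np.float64(0.3)] nominal [ 0.6387 -0.207   0.1934] diff in tool [ 0.0009 -0.0033 -0.0057]
M nominal [ 0.6203 -0.1927  0.2359] target [ 0.621  -0.1926  0.2362]
wrist ray saddle vs top (670,300) (array([ 0.61584683, -0.18866604,  0.24802251]), [np.float64(0.2), np.float64(0.2)])
nominal saddle [ 0.6135 -0.1875  0.2517]
```

```bash
python3 -c "
from plant import arm,readout
s=readout.observe();print(s['time_s'],s['joint_velocities'].round(2),s['contact_force'].round(1),s['grip_width'])
print(arm.hand_in())"
```

```text
10.7833 [ 0.04  0.    0.01 -0.06 -0.12 -0.  ] [ 0.7 -1.  -1.3] 0.007140398971445163
the job is handed in; nothing more can be done
None
```

I gripped the reindeer by the free top of its pole, lifted it straight out of the socket, and handed the job in at 10.8 s. The arm was still holding it steady in front of the inspection camera. No verdict was reported.

**Camera pose:** two wrist views of the ring light's LEDs (plane fit 0.3 mm) and the lens glass gave a heading of about -37.5° and a tilt of 28.6°. The glass centre came out 2.2 mm off the ring's axis, so I averaged the two.

**Placement:** going by the measured tool pose, the middle of the body is within about 1 mm of the point 150 mm in front of the lens. The orientation is within 0.1° of what I asked for: broadside, upright, and the pole leaning with the camera.

**In hand:** the saddle edges in the wrist view matched the expected pose to within about 1 px, and did not shift between lifting and the final pose. Joint speeds and outside forces were near zero.

**Checks that disagreed:**
- **Pole flange:** the rough scene and top check put it 6 mm higher along the pole and 3 mm to the side. Its thickness may explain part of the height.
- **Saddle:** the wrist and top views put it about 4 mm lower, the opposite direction.
- **Fingertips:** in the scene and top pictures they looked 1–2 cm away from the calculated tool point. I did not resolve this and relied on the wrist camera.
- **Grip opening:** it read 7 mm on the 10 mm pole.

I saw no contact with the camera, its stand or the chalet. The horses looked undisturbed after the lift, but I did not measure the horses or the chalet again before handing in.

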